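# Line up media bottles for filling in order of size

### The arm

A 6-joint arm with a two-finger parallel gripper is mounted at the origin on the work surface. World frame = base frame: x ahead of the robot, y to its left, z up, the work surface at z = 0. Lengths are in m, angles in rad, forces in N, time in s.
With the tool pointing down it reaches from about 0.375 to 0.9 m from the base axis. Payload 3.1 kg.
Tool frame: the origin (TCP) lies between the finger pads; the fingertips stand 11 mm ahead of it and the grasp point (between the pads) lies 8 mm behind it; z points along the fingers, y is the line along which they close (so a half turn about z gives the same grasp; the last joint's range is limited). The gripper opens to 87 mm and grips with 3 to 60 N. Pads are 19 mm wide; open, the fingers measure 117 mm over their backs; the gripper's body (75 mm by 190 mm) begins 51 mm behind the grasp point.
Start: joints at [1.048, 0.527, 1.433, -0, 1.181, -0.178], TCP at [0.211, 0.588, 0.234] pointing down, gripper open.
Joint ranges: [-3.08, 3.08], [-0.75, 2.2], [0.22, 2.44], [-1.43, 4.57], [0, 2.65], [-2.85, 2.85]. Speed limits (rad/s): [2.79, 2.79, 3.14, 3.14, 3.14, 3.14].

### API

Orientations are given as a unit quaternion [x, y, z, w].
In Python, from rig import get_obs, camera, hand_in gives the robot as it stands.
- The arm moves only by the shell command python3 -m pendant 'ROWS' [FORCE]. ROWS is JSON, a list that holds one entry, the list of rows, each a list of 7 numbers: the shift along the tool's x, y, z in m, then the turn, a rotation vector about the tool's x, y, z in degrees, then the opening, from 0 (shut) to 1 (fully open). In form: [[[x, y, z, ax, ay, az, fingers], ...]]. A call has exactly 5 rows; each row shifts and turns the commanded pose from where the row before left it, along the tool's axes as they then stand; what a row does not reach is not made up. A row lasts 1/8 s, in which the tool goes at most 62.5 mm and 10.7 degrees, less where a joint would pass 70% of its speed; a pose out of reach is approached as far as the arm can. A call with a gripper value outside its range is refused whole. The fingers move at their own pace and stop on an object; FORCE is the grip in N (left out, the last holds). Time passes only in rows, so rows that do not move let the fingers close, or fill a call up. It gives the time, the measured TCP pose, the force, the opening and the grip force at its end, in the units of the state.
- get_obs(): the state, without advancing time (a new reading comes with each control period).
- camera(name): name is "scene" or "top" or "wrist"; returns a dict with "img" (400x640x3 uint8, red, green, blue), "intrinsics" (3x3 intrinsics, pixels), "k1" (the pictures are not rectified: a ray, as slopes to the right and down, at radius r is drawn at 1 + k1 r^2 times it, then the intrinsics apply), "R" (3x3) and "t" (3): a world point X has camera coordinates R X + t; the wrist camera has in their place "T_tool_cam" (4x4, takes a point from camera to tool coordinates, whose origin is the TCP and whose axes are the flange's). Camera axes: x right, y down, z forward; pixel columns grow to the right and rows downward; lengths in m; the calibration is good to about 2 mm. A picture is of the moment at which its call begins: read the wrist's pose just before it. There is no depth.
- hand_in(): hands the job in; it is judged then, once.
The state is a dict: "time": time; "q": joint angles; "joint_velocities": joint speeds; "joint_torque": joint torques, N m; "position": TCP position; "tool_rot": TCP orientation; "ft_force": force on the tool from outside, world axes, zero at the start; "moment": the same for the moment, N m; "grip_width": finger opening in m; "grip_force": force on a finger pad.
Only numpy, scipy, OpenCV 4.12 (cv2) and the standard library are available. Lean on these libraries where they do the work, as an engineer would, in place of code of your own. Each camera call takes 0.05 s, during which the arm holds its last target. There are 200 camera calls.

### The job

Line up the four empty glass bottles on the filling mat in order of size, one standing in the middle of each white ring, with the smallest at the end next to the media dispenser and the largest at the far end. Keep the bottles upright, set each one down on its ring rather than dropping it, and do not push the pile of agar plates that stands among them.

Things in the scene. Friction and masses are not known exactly. Their poses are not given: they have to be found in the camera images.
- bottle_50: the smallest bottle: an empty 50 ml clear glass bottle with a blue screw cap, upright and loose on the bench. 46 mm across, 91 mm tall over the cap; the glass is straight up to 46 mm, then narrows to the neck; the cap, 40 mm across, takes the top 24 mm: grip here. 75 g +-20 %. Origin: centre of its underside; z up through the cap.
- bottle_100: the second smallest bottle: an empty 100 ml clear glass bottle with a blue screw cap, upright and loose on the bench. 56 mm across, 105 mm tall over the cap; the glass is straight up to 52 mm, then narrows to the neck; the cap, 54 mm across, takes the top 27 mm: grip here. 115 g +-20 %. Origin: centre of its underside; z up through the cap.
- bottle_250: the second largest bottle: an empty 250 ml clear glass bottle with a blue screw cap, upright and loose on the bench. 70 mm across, 143 mm tall over the cap; the glass is straight up to 84 mm, then narrows to the neck; the cap, 54 mm across, takes the top 27 mm: grip here. 210 g +-20 %. Origin: centre of its underside; z up through the cap.
- bottle_500: the largest bottle: an empty 500 ml clear glass bottle with a blue screw cap, upright and loose on the bench. 86 mm across, 181 mm tall over the cap; the glass is straight up to 114 mm, then narrows to the neck; the cap, 54 mm across, takes the top 27 mm: grip here. 340 g +-20 %. Origin: centre of its underside; z up through the cap.
- place_a: white ring printed flat on the dark filling mat, 100 mm outside diameter, a dot at its centre: number 1 of the row of four from the robot's left (+y) end. The mat is fixed, 3 mm thick, 115 x 475 mm; rings 115 mm apart in a straight row. Origin: centre of the ring on the mat's upper face, 3 mm above the bench; y along the row to the left end, z up.
- place_b: white ring printed flat on the dark filling mat, 100 mm outside diameter, a dot at its centre: number 2 of the row of four from the robot's left (+y) end. The mat is fixed, 3 mm thick, 115 x 475 mm; rings 115 mm apart in a straight row. Origin: centre of the ring on the mat's upper face, 3 mm above the bench; y along the row to the left end, z up.
- place_c: white ring printed flat on the dark filling mat, 100 mm outside diameter, a dot at its centre: number 3 of the row of four from the robot's left (+y) end. The mat is fixed, 3 mm thick, 115 x 475 mm; rings 115 mm apart in a straight row. Origin: centre of the ring on the mat's upper face, 3 mm above the bench; y along the row to the left end, z up.
- place_d: white ring printed flat on the dark filling mat, 100 mm outside diameter, a dot at its centre: number 4 of the row of four from the robot's left (+y) end. The mat is fixed, 3 mm thick, 115 x 475 mm; rings 115 mm apart in a straight row. Origin: centre of the ring on the mat's upper face, 3 mm above the bench; y along the row to the left end, z up.
- pump_head (a point): the media dispenser, fixed: white case, round black pump head, beige tubing and coloured keys in front, steel tray and nozzle holder on top; about 250 x 180 mm in plan, 235 mm tall. It stands beyond the left or the right end of the mat (a grey balance stands beyond the other). This point: middle of the pump head's front face, 127 mm in front (-x) of the machine's centre, 44 mm above the bench.
- plates: pile of three Petri dishes with orange agar, one solid loose piece, 92 mm across, 45 mm tall, standing among the bottles: not to be pushed. Origin: centre of its underside.
Things that resemble listed ones, but are neither listed nor needed, are in the scene too. What is shaped like the bottle_250 but green or pink is not meant.

How it is judged:
At the end, for the whole second after the job is handed in: From the dispenser's end of the mat, the 50, 100, 250 and 500 ml bottles stand in that order on the four rings, each within 15 mm of its ring's centre, upright within 3 degrees, foot on the mat, at rest and released; the pile of plates is within 20 mm of its start (((y of pump_head in the frame of place_b above 0 m and horizontal distance between bottle_50 and place_a below 0.015 m and horizontal distance between bottle_100 and place_b below 0.015 m and horizontal distance between bottle_250 and place_c below 0.015 m and horizontal distance between bottle_500 and place_d below 0.015 m) or (y of pump_head in the frame of place_b below 0 m and horizontal distance between bottle_50 and place_d below 0.015 m and horizontal distance between bottle_100 and place_c below 0.015 m and horizontal distance between bottle_250 and place_b below 0.015 m and horizontal distance between bottle_500 and place_a below 0.015 m)) and angle between each of bottle_50, bottle_100, bottle_250, bottle_500's own z axis and vertical below 0.06 rad and height (world z) of each of bottle_50, bottle_100, bottle_250, bottle_500 below 0.008 m and linear speed of each of bottle_50, bottle_100, bottle_250, bottle_500 below 0.02 m/s and angular speed of each of bottle_50, bottle_100, bottle_250, bottle_500 below 0.2 rad/s and distance of plates from where it was at the start of the episode below 0.02 m); the robot touches nothing.
It fails at once if a bottle is tipped by more than 35 degrees (angle between any of bottle_50, bottle_100, bottle_250, bottle_500's own z axis and vertical above 0.61 rad).
It fails at once if a bottle is let go with its foot more than 30 mm above the bench ((height (world z) of bottle_50 above 0.03 m and contact force between bottle_50 and the fingers below 0.05 N) or (height (world z) of bottle_100 above 0.03 m and contact force between bottle_100 and the fingers below 0.05 N) or (height (world z) of bottle_250 above 0.03 m and contact force between bottle_250 and the fingers below 0.05 N) or (height (world z) of bottle_500 above 0.03 m and contact force between bottle_500 and the fingers below 0.05 N)).
It fails at once if the pile of agar plates is pushed more than 20 mm (distance of plates from where it was at the start of the episode above 0.02 m).
It also fails if it takes over 112 s, if anything falls off the work surface, if the arm or the gripper's body presses on something with over 40 N, if the wrist force passes 120 N, or if a joint passes its speed limit or range.

## Working session

There is one attempt and no reset: what is moved stays moved. The work goes in short steps, Python scripts to look and compute and a shell command to move; the robot and the scene stay as the last step left them, time stands still between calls to the robot, and variables do not carry over. Pictures are saved under pics/ and viewed, at most 14 in all, crops included, and the job is handed in when it is done.

```bash
mkdir -p pics
cat > h.py <<'E'
import numpy as np, cv2
from rig import get_obs, camera
E
python3 - <<'E'
from h import *
o=get_obs();print(o)
for n in("scene","top"):
    c=camera(n);cv2.imwrite(f"pics/{n}0.png",c["img"][...,::-1])
    np.savez(f"{n}0.npz",**c)
    print(n,c["intrinsics"],c["k1"],c["R"],c["t"])
E
```

```text
{'time': 0.0, 'q': array([ 1.04851887e+00,  5.28482741e-01,  1.43387905e+00, -7.53714923e-06,
        1.18133865e+00, -1.78489688e-01]), 'joint_velocities': array([-0.00057156, -0.00060902, -0.00105625,  0.00148613,  0.00137242,
        0.0021319 ]), 'joint_torque': array([-1.41882123e-03, -4.40051830e+01, -1.76586503e+01,  6.31136843e-02,
        5.82150940e-02, -1.58931866e-04]), 'position': array([0.21028217, 0.58783866, 0.23256879]), 'tool_rot': array([ 1.71047121e-01,  9.85262286e-01, -9.91055755e-04, -3.58484157e-04]), 'ft_force': array([-0.76569945, -0.12456907, -0.93866606]), 'moment': array([-0.02247236, -0.04015726,  0.00989573]), 'grip_force': 0.0, 'grip_width': 0.08706059232203497}
scene [[391.76206414   0.         321.54556076]
 [  0.         391.76206414 202.83876607]
 [  0.           0.           1.        ]] 0.00037381043402351876 [[ 0.71134458  0.70273235  0.01249491]
 [ 0.61077084 -0.60926406 -0.50572353]
 [-0.34777559  0.36737522 -0.86260512]] [-0.31870209 -0.24890711  1.24309543]
top [[411.16145184   0.         317.61472905]
 [  0.         411.16145184 206.30382133]
 [  0.           0.           1.        ]] -0.03282075091575709 [[ 0.00952949 -0.9998705   0.01296774]
 [-0.98181834 -0.01181456 -0.18945489]
 [ 0.18958356 -0.01092656 -0.98180379]] [0.00608696 0.44804863 1.14196905]
```

View pics/scene0.png

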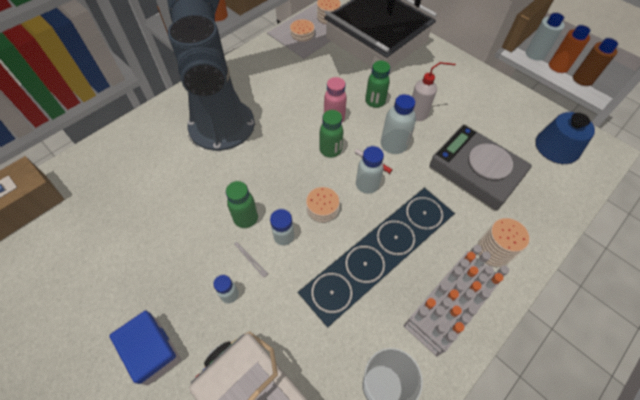

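View pics/top0.png

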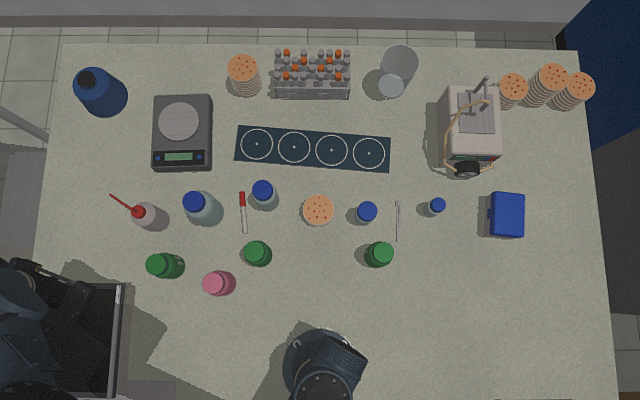

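Top view: the blue caps at (438,205), (367,211), (263,190) and (193,202) are the 50, 100, 250 and 500. The rings are at (257,144), (294,147), (332,150) and (369,153), and the plates at (318,210). The dispenser is at right (467,168), which is −y, so 50→d, 100→c, 250→b and 500→a.

Could be mistaken for the bottles: green (165,265), (257,252) and (379,254), pink (218,283), the red-capped wash bottle (143,212), the blue flask (98,92) and the blue box (507,214). I choose the clear glass bottles with blue caps.

```bash
cat >> h.py <<'E'
def ray(c,uv):
    K=np.asarray(c["intrinsics"]);p=cv2.undistortPoints(np.array([[uv]],float),K,np.array([float(c["k1"]),0,0,0]))[0,0]
    # k1 applies to the ideal slopes: OpenCV's forward model
    R=np.asarray(c["R"]);d=R.T@np.array([p[0],p[1],1]);return -R.T@np.asarray(c["t"]),d/np.linalg.norm(d)
def tri(rs):
    A=sum(np.eye(3)-np.outer(d,d) for o,d in rs);b=sum((np.eye(3)-np.outer(d,d))@o for o,d in rs)
    x=np.linalg.solve(A,b);return x,max(np.linalg.norm(np.cross(x-o,d)) for o,d in rs)
def plane(r,z):
    o,d=r;return o+d*(z-o[2])/d[2]
def blobs(img,lo,hi,amin=60):
    m=cv2.inRange(cv2.cvtColor(img,cv2.COLOR_RGB2HSV),lo,hi)
    n,l,s,ce=cv2.connectedComponentsWithStats(m)
    out=[]
    for i in range(1,n):
        if s[i,4]<amin: continue
        cs,_=cv2.findContours((l==i).astype(np.uint8),cv2.RETR_EXTERNAL,cv2.CHAIN_APPROX_NONE)
        h=cv2.convexHull(max(cs,key=cv2.contourArea));M=cv2.moments(h)
        out.append((M["m10"]/M["m00"],M["m01"]/M["m00"],int(s[i,4])))
    return np.array(out)
def near(b,p):
    return b[np.argmin(np.hypot(*(b[:,:2]-p).T))]
BLUE=((105,120,50),(125,255,255));GREEN=((60,100,30),(90,255,255));ORANGE=((5,60,120),(20,255,255));PINK=((160,60,80),(178,255,255))
E
python3 - <<'E'
from h import *
T=dict(np.load("top0.npz"));S=dict(np.load("scene0.npz"))
def go(col,pairs):
    bt,bs=blobs(T["img"],*col),blobs(S["img"],*col)
    for n,a,b in pairs:
        x,y=near(bt,a),near(bs,b)
        p,e=tri([ray(T,x[:2]),ray(S,y[:2])]);print(n,p.round(4),"res",round(e,4),x.round(1),y.round(1))
go(BLUE,[("50",(438,205),(223,285)),("100",(367,211),(282,220)),("250",(263,190),(373,157)),("500",(193,202),(404,105))])
go(GREEN,[("g1",(165,265),(377,80)),("g2",(257,252),(330,130)),("g3",(379,254),(240,200))])
go(ORANGE,[("plates",(318,210),(322,203))])
go(PINK,[("pink",(218,283),(335,95))])
# rings: white-in-dark ellipses
for c,n,roi in((T,"top",(228,118,400,178)),(S,"scene",(292,180,460,330))):
    g=cv2.cvtColor(c["img"],cv2.COLOR_RGB2GRAY);mat=np.zeros_like(g);
    x0,y0,x1,y1=roi;sub=g[y0:y1,x0:x1];sub=cv2.resize(sub,None,fx=4,fy=4,interpolation=cv2.INTER_CUBIC)
    _,m=cv2.threshold(sub,0,255,cv2.THRESH_OTSU)
    cs,h=cv2.findContours(m,cv2.RETR_CCOMP,cv2.CHAIN_APPROX_NONE)
    for k in cs:
        if len(k)<150: continue
        (u,v),(a,b),t=cv2.fitEllipse(k)
        if b<4*50 and a>4*15: 
            uv=((u+.5)/4-.5+x0,(v+.5)/4-.5+y0);print(n,np.round(uv,1),round(a/4,1),round(b/4,1),plane(ray(c,uv),.003).round(4))
x,y=near(blobs(T["img"],(0,0,0),(180,255,40)),(467,168)),0;print("pump",plane(ray(T,x[:2]),.06))
i=S["img"][...,::-1];cv2.imwrite("pics/crop.png",cv2.resize(i[60:320,190:460],None,fx=2.2,fy=2.2,interpolation=cv2.INTER_CUBIC))
E
```

```text
50 [ 0.45   -0.3267  0.0791] res 0.0006 [437.6 204.4 161. ] [222.2 283.6 217. ]
100 [ 0.4278 -0.1249  0.0918] res 0.0002 [366.9 210.7 291. ] [280.6 219.8 340. ]
250 [0.4749 0.1613 0.1285] res 0.0003 [262.1 189.7 319. ] [372.6 156.3 306. ]
500 [0.4342 0.3331 0.1658] res 0.0 [193.4 201.1 362. ] [404.3 103.9 300. ]
g1 [0.2722 0.4388 0.0646] res 0.0035 [160.7 264.8 483. ] [378.   83.6 637. ]
g2 [0.3097 0.1776 0.0532] res 0.0036 [256.5 252.7 446. ] [329.5 137.  267. ]
g3 [ 0.3122 -0.1645  0.0747] res 0.0002 [381.  253.3 416. ] [239.5 204.5 184. ]
plates [0.4409 0.0098 0.0386] res 0.0001 [317.9 209.  726. ] [322.4 200.9 769. ]
pink [0.2291 0.2762 0.0846] res 0.0026 [218.9 282.9 663. ] [335.3  97.5 608. ]
top [368.4 153. ] 31.2 32.7 [ 0.6239 -0.1438  0.003 ]
top [368.5 152.9] 28.7 30.2 [ 0.6243 -0.1438  0.003 ]
top [331.  149.9] 31.2 32.6 [ 0.6323 -0.029   0.003 ]
top [331.  149.8] 28.8 30.2 [ 0.6326 -0.0289  0.003 ]
top [293.6 146.8] 31.2 32.6 [0.6406 0.0858 0.003 ]
top [293.6 146.7] 28.8 30.2 [0.641  0.0857 0.003 ]
top [256.3 143.7] 30.9 32.8 [0.6491 0.2004 0.003 ]
top [256.3 143.6] 28.6 30.2 [0.6495 0.2005 0.003 ]
scene [331.3 292.5] 39.5 40.8 [ 0.6267 -0.1465  0.003 ]
scene [331.4 292.3] 36.4 37.2 [ 0.6265 -0.146   0.003 ]
scene [364.7 263.8] 36.1 39.4 [ 0.6353 -0.0317  0.003 ]
scene [364.8 263.6] 33.5 36.2 [ 0.6351 -0.0311  0.003 ]
scene [395.6 237.2] 32.0 37.0 [0.6438 0.0834 0.003 ]
scene [424.4 212.5] 29.3 35.7 [0.6524 0.199  0.003 ]
pump [ 0.98779929 -0.75316159  0.06      ]
```

View pics/crop.png

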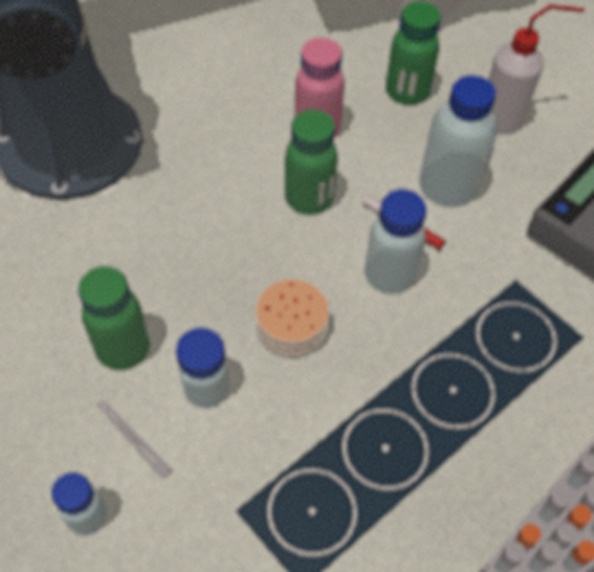

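All four blue-capped clear bottles check out in the crop. Each triangulated cap centre lies about half a cap below the stated height. The tool heading (closing about 70° from x) stays clear of the neighbours everywhere, so no turning is needed.

```bash
cat >> h.py <<'E'
from scipy.spatial.transform import Rotation
def to(x,y,z):
    o=get_obs();R=Rotation.from_quat(o["tool_rot"]).as_matrix()
    print("from",o["position"].round(4),"tool shift mm",(R.T@(np.array([x,y,z])-o["position"])*1000).round(1),"tilt z",R[:,2].round(4))
E
python3 -m pendant '[[[-0.050,-0.033,0,0,0,0,1],[-0.050,-0.033,0,0,0,0,1],[-0.050,-0.033,0,0,0,0,1],[-0.050,-0.033,0,0,0,0,1],[-0.050,-0.033,0,0,0,0,1]]]' 15
python3 -m pendant '[[[-0.0275,-0.0535,0,0,0,0,1],[-0.0275,-0.0535,0,0,0,0,1],[-0.0275,-0.0535,0,0,0,0,1],[-0.0275,-0.0535,0,0,0,0,1],[-0.0275,-0.0535,0,0,0,0,1]]]'
python3 -c "
from h import *
to(.45,-.3267,.2326)"
```

```text
time: 0.72
position: [0.3912, 0.3472, 0.2333]
tool_rot: [0.171, 0.985, -0.0, -0.0]
ft_force: [0.0, 0.6, -1.1]
grip_width: 0.0868
grip_force: 0.0
time: 1.35
position: [0.4296, 0.0488, 0.2335]
tool_rot: [0.171, 0.985, 0.0, 0.0]
ft_force: [0.8, 0.3, -0.1]
grip_width: 0.0871
grip_force: 0.0
from [0.4296 0.0488 0.2335] tool shift mm [-145.7 -346.6    0.9] tilt z [ 2.e-04  1.e-04 -1.e+00]
```

```bash
python3 -m pendant '[[[-0.0146,-0.0347,0,0,0,0,1],[-0.0146,-0.0347,0,0,0,0,1],[-0.0146,-0.0347,0,0,0,0,1],[-0.0146,-0.0347,0,0,0,0,1],[-0.0146,-0.0347,0,0,0,0,1]]]' >/dev/null
python3 -m pendant '[[[-0.0146,-0.0347,0,0,0,0,1],[-0.0146,-0.0347,0,0,0,0,1],[-0.0146,-0.0347,0,0,0,0,1],[-0.0146,-0.0347,0,0,0,0,1],[-0.0146,-0.0347,0,0,0,0,1]]]' >/dev/null
python3 -m pendant '[[[0,0,0.02,0,0,0,1],[0,0,0.02,0,0,0,1],[0,0,0.02,0,0,0,1],[0,0,0,0,0,0,1],[0,0,0,0,0,0,1]]]'
python3 - <<'E'
from h import *
to(.45,-.3267,.071)
o=get_obs();c=camera("wrist");cv2.imwrite("pics/w1.png",c["img"][...,::-1])
T=np.asarray(c["T_tool_cam"]);W=np.eye(4);W[:3,:3]=Rotation.from_quat(o["tool_rot"]).as_matrix();W[:3,3]=o["position"]
M=np.linalg.inv(W@T);c["R"],c["t"]=M[:3,:3],M[:3,3]
for b in blobs(c["img"],*BLUE): print(b.round(1),plane(ray(c,b[:2]),.079).round(4))
E
```

```text
time: 3.22
position: [0.4504, -0.3255, 0.1739]
tool_rot: [0.171, 0.985, -0.0, 0.0]
ft_force: [0.5, 0.2, 0.3]
grip_width: 0.0868
grip_force: 0.0
from [ 0.4504 -0.3255  0.1739] tool shift mm [  0.   -1.2 102.9] tilt z [ 4.e-04 -4.e-04 -1.e+00]
[ 575.6   89.3 5739. ] [ 0.4292 -0.1112  0.079 ]
[  97.6  218.3 7886. ] [ 0.3977 -0.5088  0.079 ]
```

View pics/w1.png

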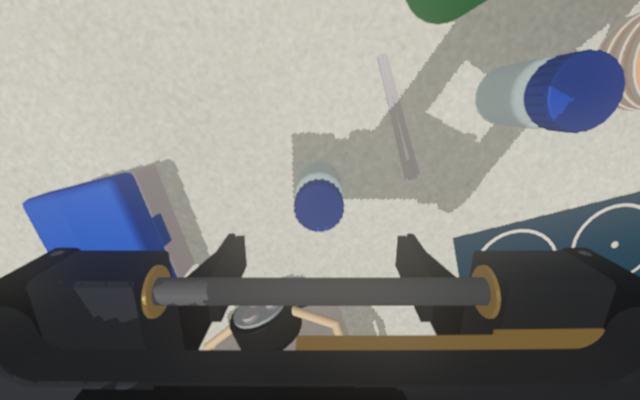

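The wrist picture shows the 50's cap at (319,205), midway between the fingers. I check its position with a ray before going down.

```bash
cat >> h.py <<'E'
def wrist():
    o=get_obs();c=camera("wrist")
    W=np.eye(4);W[:3,:3]=Rotation.from_quat(o["tool_rot"]).as_matrix();W[:3,3]=o["position"]
    M=np.linalg.inv(W@np.asarray(c["T_tool_cam"]));c["R"],c["t"]=M[:3,:3],M[:3,3];return c
E
python3 - <<'E'
from h import *
c=wrist()
m=cv2.inRange(cv2.cvtColor(c["img"],cv2.COLOR_RGB2HSV),(105,110,30),(130,255,255))
b=near(blobs(c["img"],(105,110,30),(130,255,255)),(319,205));print(b,plane(ray(c,b[:2]),.085))
T=dict(np.load("top0.npz"));print("2-view",tri([ray(c,b[:2]),ray(T,(437.6,204.4))]))
to(.45,-.3267,.071)
E
```

```text
[324.48994709 198.45846561 569.        ] [ 0.44513671 -0.31963128  0.085     ]
2-view (array([ 0.44462698, -0.31976404,  0.09550499]), np.float64(0.002700790861931062))
from [ 0.4507 -0.3257  0.1745] tool shift mm [  0.5  -1.  103.5] tilt z [ 0.0013 -0.0014 -1.    ]
```

The mask caught only part of the shaded cap. The full outline is centred at about (319,205), about 4 mm further on, which agrees with the two-view fix. Going down and gripping.

```bash
python3 -m pendant '[[[0,-0.001,0.025,0,0,0,1],[0,0,0.025,0,0,0,1],[0,0,0.025,0,0,0,1],[0,0,0.02,0,0,0,1],[0,0,0.008,0,0,0,1]]]' 15
python3 -m pendant '[[[0,0,0,0,0,0,0.3],[0,0,0,0,0,0,0.3],[0,0,0,0,0,0,0.3],[0,0,0,0,0,0,0.3],[0,0,0,0,0,0,0.3]]]' 15
python3 -c "
from h import *
to(.45,-.3267,.071)"
```

```text
time: 3.95
position: [0.4499, -0.3263, 0.0702]
tool_rot: [0.171, 0.985, 0.0, -0.0]
ft_force: [-0.3, -0.6, 0.5]
grip_width: 0.0872
grip_force: 0.0
time: 4.58
position: [0.4499, -0.3263, 0.0708]
tool_rot: [0.171, 0.985, -0.0, 0.0]
ft_force: [-0.9, 0.2, -0.7]
grip_width: 0.0449
grip_force: 0.0
from [ 0.4499 -0.3263  0.0708] tool shift mm [-0.2 -0.3 -0.2] tilt z [ 3.e-04 -4.e-04 -1.e+00]
```

```bash
python3 -m pendant '[[[0,0,0,0,0,0,0.3],[0,0,0,0,0,0,0.3],[0,0,0,0,0,0,0.3],[0,0,0,0,0,0,0.3],[0,0,0,0,0,0,0.3]]]' 15
python3 -m pendant '[[[0,0,-0.01,0,0,0,0.3],[0,0,-0.015,0,0,0,0.3],[0,0,-0.015,0,0,0,0.3],[0,0,-0.01,0,0,0,0.3],[0,0,0,0,0,0,0.3]]]' 15
python3 -c "
from h import *
to(.625,-.145,.124)"
```

```text
time: 5.2
position: [0.4499, -0.3263, 0.0706]
tool_rot: [0.171, 0.985, -0.0, 0.0]
ft_force: [-0.7, -0.7, 2.5]
grip_width: 0.0395
grip_force: 15.0
time: 5.82
position: [0.4503, -0.3268, 0.1219]
tool_rot: [0.171, 0.985, -0.001, 0.001]
ft_force: [0.1, 1.1, -1.2]
grip_width: 0.0396
grip_force: 15.0
from [ 0.4503 -0.3268  0.1219] tool shift mm [-103.2  230.    -2.2] tilt z [ 0.0017 -0.0019 -1.    ]
```

```bash
python3 -m pendant '[[[-0.005,0.012,0,0,0,0,0.3],[-0.012,0.027,0,0,0,0,0.3],[-0.012,0.027,0,0,0,0,0.3],[-0.012,0.027,0,0,0,0,0.3],[-0.012,0.027,0,0,0,0,0.3]]]' 15
python3 -m pendant '[[[-0.012,0.027,0,0,0,0,0.3],[-0.012,0.027,0,0,0,0,0.3],[-0.012,0.027,0,0,0,0,0.3],[-0.010,0.020,0,0,0,0,0.3],[-0.004,0.009,0,0,0,0,0.3]]]' 15
python3 -c "
from h import *
to(.625,-.145,.0745)
c=wrist();cv2.imwrite('pics/w2.png',c['img'][...,::-1])"
```

```text
time: 6.45
position: [0.5407, -0.2293, 0.1197]
tool_rot: [0.171, 0.985, 0.0, -0.001]
ft_force: [0.2, 0.1, 0.2]
grip_width: 0.0397
grip_force: 15.0
time: 7.08
position: [0.625, -0.143, 0.12]
tool_rot: [0.17, 0.985, 0.0, -0.0]
ft_force: [0.5, -0.3, -0.9]
grip_width: 0.0398
grip_force: 15.0
from [ 0.625 -0.143  0.12 ] tool shift mm [-0.7 -1.9 45.5] tilt z [-6.e-04  2.e-04 -1.e+00]
```

View pics/w2.png

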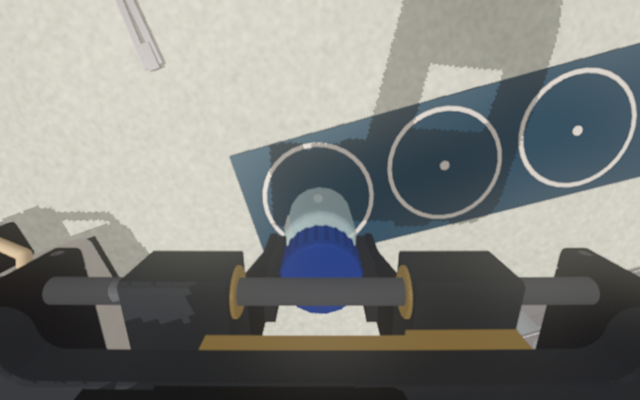

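The 50 hangs upright over the near ring, with the dots of d, c and b at (318,198), (444,165) and (577,130). I lower it and use those pixels as a third fix on the rings.

```bash
python3 - <<'E'
from h import *
c=wrist()
S=dict(np.load("scene0.npz"));T=dict(np.load("top0.npz"))
for p,s,t in(((318,198),(331.4,292.4),(368.5,153)),((444,165),(364.7,263.7),(331,149.9)),((577,130),(395.6,237.2),(293.6,146.8))):
    print(plane(ray(c,p),.003).round(4),tri([ray(c,p),ray(S,s),ray(T,t)]))
E
python3 -m pendant '[[[0,-0.002,0.014,0,0,0,0.3],[0,0,0.014,0,0,0,0.3],[0,0,0.01,0,0,0,0.3],[0,0,0.005,0,0,0,0.3],[0,0,0,0,0,0,0.3]]]'
python3 -c "
from h import *
to(.625,-.145,.0736)"
```

```text
[ 0.6257 -0.1445  0.003 ] (array([ 0.62610095, -0.14487433, -0.00154904]), np.float64(0.0009035509729703409))
[ 0.6345 -0.0296  0.003 ] (array([ 0.63450778, -0.02914628, -0.00092382]), np.float64(0.0013578810013360559))
[0.6432 0.086  0.003 ] (array([0.64278341, 0.08597535, 0.00072335]), np.float64(0.0016597316738496063))
time: 7.8
position: [0.6233, -0.1464, 0.0769]
tool_rot: [0.171, 0.985, 0.0, -0.0]
ft_force: [0.5, -0.5, -0.7]
grip_width: 0.0396
grip_force: 15.0
from [ 0.6233 -0.1464  0.0769] tool shift mm [-1.1  1.8  3.3] tilt z [-9.e-04  4.e-04 -1.e+00]
```

The rings are confirmed within about 1 mm. I set the bottle down and release it.

```bash
python3 -m pendant '[[[-0.001,0.002,0.002,0,0,0,0.3],[0,0,0.001,0,0,0,0.3],[0,0,0,0,0,0,0.3],[0,0,0,0,0,0,0.3],[0,0,0,0,0,0,0.3]]]'
python3 -m pendant '[[[0,0,0,0,0,0,1],[0,0,0,0,0,0,1],[0,0,0,0,0,0,1],[0,0,0,0,0,0,1],[0,0,0,0,0,0,1]]]'
python3 -m pendant '[[[0,0,0,0,0,0,1],[0,0,0,0,0,0,1],[0,0,0,0,0,0,1],[0,0,-0.02,0,0,0,1],[0,0,-0.04,0,0,0,1]]]'
python3 -c "
from h import *
to(.4278,-.1249,.134)"
```

```text
time: 8.43
position: [0.6253, -0.1448, 0.0747]
tool_rot: [0.171, 0.985, -0.0, 0.0]
ft_force: [0.7, 0.2, -0.2]
grip_width: 0.0397
grip_force: 15.0
time: 9.05
position: [0.6253, -0.1447, 0.0746]
tool_rot: [0.171, 0.985, -0.0, 0.0]
ft_force: [-0.4, 0.1, -0.0]
grip_width: 0.0811
grip_force: 0.0
time: 9.68
position: [0.6242, -0.1444, 0.1346]
tool_rot: [0.171, 0.985, 0.0, -0.002]
ft_force: [0.4, -0.3, 1.2]
grip_width: 0.0872
grip_force: 0.0
from [ 0.6242 -0.1444  0.1346] tool shift mm [191.5 -47.9   1.2] tilt z [-0.0033  0.0014 -1.    ]
```

```bash
python3 -m pendant '[[[0.04,-0.01,-0.01,0,0,0,1],[0.04,-0.01,0,0,0,0,1],[0.04,-0.01,0,0,0,0,1],[0.04,-0.01,0,0,0,0,1],[0.0315,-0.008,0,0,0,0,1]]]'
python3 -m pendant '[[[0,0,0,0,0,0,1],[0,0,0.01,0,0,0,1],[0,0,0,0,0,0,1],[0,0,0,0,0,0,1],[0,0,0,0,0,0,1]]]' 15
python3 - <<'E'
from h import *
to(.4278,-.1249,.0835)
c=wrist();b=blobs(c["img"],(105,110,30),(130,255,255),800)
for x in b: print(x.round(1),plane(ray(c,x[:2]),.092).round(4))
cv2.imwrite("pics/w3.png",c["img"][...,::-1])
E
```

```text
time: 10.3
position: [0.4276, -0.1253, 0.1459]
tool_rot: [0.171, 0.985, -0.0, 0.001]
ft_force: [-0.5, -0.0, 0.6]
grip_width: 0.0868
grip_force: 0.0
time: 10.92
position: [0.4293, -0.1255, 0.1344]
tool_rot: [0.171, 0.985, -0.0, 0.0]
ft_force: [0.6, 0.1, -0.2]
grip_width: 0.0868
grip_force: 0.0
from [ 0.4293 -0.1255  0.1344] tool shift mm [ 1.6  0.  50.9] tilt z [ 1.e-04 -1.e-04 -1.e+00]
[ 320.4  228.4 5235. ] [ 0.4289 -0.1248  0.092 ]
```

View pics/w3.png

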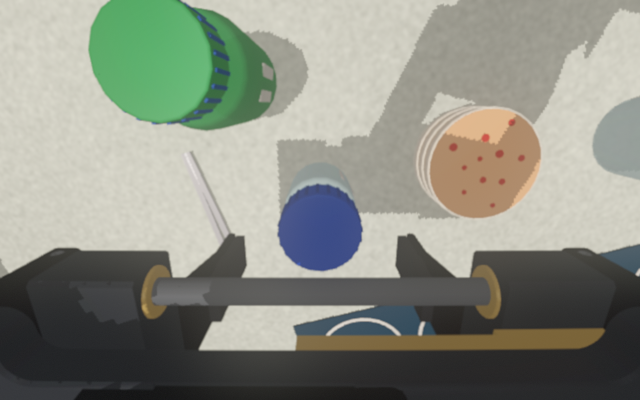

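The 100's cap at (320,228) sits midway between the fingers, and the plates at (479,162) are clear. Going down, gripping and lifting.

```bash
python3 -m pendant '[[[0.001,0,0.015,0,0,0,1],[0,0,0.018,0,0,0,1],[0,0,0.012,0,0,0,1],[0,0,0.006,0,0,0,1],[0,0,0,0,0,0,1]]]'
python3 -m pendant '[[[0,0,0,0,0,0,0.45],[0,0,0,0,0,0,0.45],[0,0,0,0,0,0,0.45],[0,0,0,0,0,0,0.45],[0,0,0,0,0,0,0.45]]]' 18
python3 -m pendant '[[[0,0,0,0,0,0,0.45],[0,0,0,0,0,0,0.45],[0,0,0,0,0,0,0.45],[0,0,0,0,0,0,0.45],[0,0,0,0,0,0,0.45]]]' 18
python3 -c "
from h import *
to(.634,-.03,.1535)"
```

```text
time: 11.6
position: [0.4278, -0.125, 0.0833]
tool_rot: [0.171, 0.985, 0.0, -0.0]
ft_force: [-0.0, -0.9, 0.1]
grip_width: 0.0874
grip_force: 0.0
time: 12.22
position: [0.4279, -0.1251, 0.0837]
tool_rot: [0.171, 0.985, -0.0, 0.0]
ft_force: [-1.1, -0.1, 1.0]
grip_width: 0.0533
grip_force: 18.0
time: 12.85
position: [0.428, -0.1252, 0.0837]
tool_rot: [0.171, 0.985, -0.0, 0.0]
ft_force: [-0.6, -0.6, 4.6]
grip_width: 0.0536
grip_force: 18.0
from [ 0.428  -0.1252  0.0837] tool shift mm [-161.9  159.   -69.8] tilt z [ 3.e-04 -2.e-04 -1.e+00]
```

```bash
python3 -m pendant '[[[0,0,-0.01,0,0,0,0.45],[0,0,-0.02,0,0,0,0.45],[0,0,-0.02,0,0,0,0.45],[0,0,-0.015,0,0,0,0.45],[-0.008,0.008,-0.005,0,0,0,0.45]]]' 18
python3 -m pendant '[[[-0.018,0.018,0,0,0,0,0.45],[-0.022,0.0215,0,0,0,0,0.45],[-0.022,0.0215,0,0,0,0,0.45],[-0.022,0.0215,0,0,0,0,0.45],[-0.022,0.0215,0,0,0,0,0.45]]]'
python3 -m pendant '[[[-0.022,0.0215,0,0,0,0,0.45],[-0.018,0.018,0,0,0,0,0.45],[-0.008,0.0075,0,0,0,0,0.45],[0,0,0,0,0,0,0.45],[0,0,0,0,0,0,0.45]]]'
python3 -c "
from h import *
to(.6345,-.0295,.0867)"
```

```text
time: 13.48
position: [0.438, -0.1201, 0.1544]
tool_rot: [0.172, 0.985, -0.0, 0.0]
ft_force: [0.9, -0.4, -0.9]
grip_width: 0.0539
grip_force: 18.0
time: 14.1
position: [0.5738, -0.0568, 0.1528]
tool_rot: [0.171, 0.985, 0.0, -0.001]
ft_force: [0.2, -1.3, -1.7]
grip_width: 0.0538
grip_force: 18.0
time: 14.72
position: [0.6327, -0.0301, 0.1531]
tool_rot: [0.171, 0.985, -0.0, -0.001]
ft_force: [0.0, -0.1, -0.9]
grip_width: 0.0538
grip_force: 18.0
from [ 0.6327 -0.0301  0.1531] tool shift mm [-1.6  1.2 66.4] tilt z [-2.1e-03  2.0e-04 -1.0e+00]
```

```bash
python3 -m pendant '[[[-0.0015,0.001,0.015,0,0,0,0.45],[0,0,0.02,0,0,0,0.45],[0,0,0.018,0,0,0,0.45],[0,0,0.007,0,0,0,0.45],[0,0,0.003,0,0,0,0.45]]]'
python3 -m pendant '[[[0,0,0.001,0,0,0,0.45],[0,0,0.001,0,0,0,0.45],[0,0,0,0,0,0,0.45],[0,0,0,0,0,0,0.45],[0,0,0,0,0,0,0.45]]]'
python3 -c "
from h import *
to(.6345,-.0295,.0867)"
```

```text
time: 15.35
position: [0.6355, -0.0296, 0.0899]
tool_rot: [0.171, 0.985, 0.0, -0.0]
ft_force: [0.1, 0.1, -0.5]
grip_width: 0.0537
grip_force: 18.0
time: 15.98
position: [0.6358, -0.0295, 0.0887]
tool_rot: [0.171, 0.985, -0.0, 0.0]
ft_force: [0.5, -0.0, -0.5]
grip_width: 0.0534
grip_force: 18.0
from [ 0.6358 -0.0295  0.0887] tool shift mm [ 1.2 -0.4  2. ] tilt z [ 3.e-04 -1.e-04 -1.e+00]
```

```bash
python3 -m pendant '[[[0,0,0.001,0,0,0,0.45],[0,0,0.001,0,0,0,0.45],[0,0,0,0,0,0,0.45],[0,0,0,0,0,0,0.45],[0,0,0,0,0,0,0.45]]]'
python3 -m pendant '[[[0,0,0,0,0,0,1],[0,0,0,0,0,0,1],[0,0,0,0,0,0,1],[0,0,0,0,0,0,1],[0,0,0,0,0,0,1]]]'
python3 -m pendant '[[[0,0,-0.01,0,0,0,1],[0,0,-0.025,0,0,0,1],[0,0,-0.03,0,0,0,1],[0,0,-0.025,0,0,0,1],[0,0,-0.01,0,0,0,1]]]'
python3 -c "
from h import *
to(.4749,.1613,.1735)"
```

```text
time: 16.6
position: [0.6358, -0.0296, 0.0867]
tool_rot: [0.171, 0.985, -0.0, 0.0]
ft_force: [-0.5, -0.7, 1.3]
grip_width: 0.0533
grip_force: 18.0
time: 17.23
position: [0.6357, -0.0295, 0.0865]
tool_rot: [0.171, 0.985, -0.0, -0.0]
ft_force: [0.1, -0.5, -0.0]
grip_width: 0.0857
grip_force: 0.0
time: 17.85
position: [0.6368, -0.0297, 0.189]
tool_rot: [0.171, 0.985, -0.0, 0.002]
ft_force: [-0.1, -0.8, 0.3]
grip_width: 0.0871
grip_force: 0.0
from [ 0.6368 -0.0297  0.189 ] tool shift mm [216.8 125.3  14.7] tilt z [ 3.9e-03 -9.0e-04 -1.0e+00]
```

```bash
python3 -m pendant '[[[0.043,0.025,0,0,0,0,1],[0.043,0.025,0,0,0,0,1],[0.043,0.025,0,0,0,0,1],[0.043,0.025,0,0,0,0,1],[0.0445,0.0255,0.003,0,0,0,1]]]'
python3 -m pendant '[[[0,0,0.01,0,0,0,1],[0,0,0,0,0,0,1],[0,0,0,0,0,0,1],[0,0,0,0,0,0,1],[0,0,0,0,0,0,1]]]' 22
python3 - <<'E'
from h import *
to(.4749,.1613,.1205)
c=wrist();b=blobs(c["img"],(105,110,30),(130,255,255),800)
for x in b: print(x.round(1),plane(ray(c,x[:2]),.1295).round(4))
E
```

```text
time: 18.48
position: [0.4731, 0.1626, 0.1835]
tool_rot: [0.171, 0.985, 0.0, 0.0]
ft_force: [0.4, -0.3, 0.8]
grip_width: 0.0869
grip_force: 0.0
time: 19.1
position: [0.4748, 0.1611, 0.1737]
tool_rot: [0.172, 0.985, 0.0, 0.0]
ft_force: [-0.3, 0.2, -0.5]
grip_width: 0.0868
grip_force: 0.0
from [0.4748 0.1611 0.1737] tool shift mm [ 0.   0.3 53.2] tilt z [ 5.e-04  0.e+00 -1.e+00]
[ 601.    75.7 8539. ] [0.4397 0.3527 0.1295]
[ 318.9  231.2 5083. ] [0.4767 0.1598 0.1295]
```

The wrist fix agrees within 2 mm. Going down, gripping and lifting.

```bash
python3 -m pendant '[[[0,-0.0005,0.015,0,0,0,1],[0,0,0.018,0,0,0,1],[0,0,0.013,0,0,0,1],[0,0,0.006,0,0,0,1],[0,0,0.001,0,0,0,1]]]'
python3 -m pendant '[[[0,0,0,0,0,0,0.45],[0,0,0,0,0,0,0.45],[0,0,0,0,0,0,0.45],[0,0,0,0,0,0,0.45],[0,0,0,0,0,0,0.45]]]' 22
python3 -m pendant '[[[0,0,0,0,0,0,0.45],[0,0,0,0,0,0,0.45],[0,0,0,0,0,0,0.45],[0,0,0,0,0,0,0.45],[0,0,0,0,0,0,0.45]]]' 22
python3 -m pendant '[[[0,0,-0.01,0,0,0,0.45],[0,0,-0.02,0,0,0,0.45],[0,0,-0.02,0,0,0,0.45],[0,0,-0.015,0,0,0,0.45],[0,0,-0.005,0,0,0,0.45]]]'
python3 -c "
from h import *
to(.6425,.0855,.19)"
```

```text
time: 19.77
position: [0.474, 0.1611, 0.1203]
tool_rot: [0.171, 0.985, -0.0, -0.0]
ft_force: [-0.4, 0.0, 0.2]
grip_width: 0.0869
grip_force: 0.0
time: 20.4
position: [0.474, 0.1611, 0.1207]
tool_rot: [0.171, 0.985, -0.0, 0.0]
ft_force: [-0.6, -0.8, 0.9]
grip_width: 0.0532
grip_force: 22.0
time: 21.02
position: [0.4741, 0.1611, 0.1207]
tool_rot: [0.171, 0.985, -0.0, 0.0]
ft_force: [-0.7, -2.1, 3.8]
grip_width: 0.0536
grip_force: 22.0
time: 21.65
position: [0.4743, 0.1614, 0.1914]
tool_rot: [0.171, 0.985, 0.0, 0.001]
ft_force: [0.0, 0.2, -1.7]
grip_width: 0.0531
grip_force: 22.0
from [0.4743 0.1614 0.1914] tool shift mm [-184.   -14.8    1.6] tilt z [ 1.5e-03  5.0e-04 -1.0e+00]
```

```bash
python3 -m pendant '[[[-0.01,-0.001,0,0,0,0,0.45],[-0.022,-0.002,0,0,0,0,0.45],[-0.026,-0.002,0,0,0,0,0.45],[-0.026,-0.002,0,0,0,0,0.45],[-0.026,-0.002,0,0,0,0,0.45]]]'
python3 -m pendant '[[[-0.026,-0.002,0,0,0,0,0.45],[-0.024,-0.002,0,0,0,0,0.45],[-0.016,-0.001,0,0,0,0,0.45],[-0.008,-0.001,0,0,0,0,0.45],[0,0,0,0,0,0,0.45]]]'
python3 -m pendant '[[[0,0,0.015,0,0,0,0.45],[0,0,0.02,0,0,0,0.45],[0,0,0.015,0,0,0,0.45],[0,0,0.008,0,0,0,0.45],[0,0,0.003,0,0,0,0.45]]]'
python3 -m pendant '[[[0,0,0,0,0,0,0.45],[0,0,0,0,0,0,0.45],[0,0,0,0,0,0,0.45],[0,0,0,0,0,0,0.45],[0,0,0,0,0,0,0.45]]]'
python3 -c "
from h import *
to(.6425,.0855,.1237)"
```

```text
time: 22.28
position: [0.5754, 0.1148, 0.1893]
tool_rot: [0.171, 0.985, -0.0, -0.001]
ft_force: [0.5, -0.2, -2.7]
grip_width: 0.0531
grip_force: 22.0
time: 22.9
position: [0.642, 0.0849, 0.19]
tool_rot: [0.171, 0.985, -0.0, -0.001]
ft_force: [-0.9, 0.4, -1.8]
grip_width: 0.0532
grip_force: 22.0
time: 23.52
position: [0.6419, 0.0851, 0.1289]
tool_rot: [0.171, 0.985, -0.0, -0.0]
ft_force: [-0.3, 0.3, -1.9]
grip_width: 0.0534
grip_force: 22.0
time: 24.15
position: [0.6422, 0.085, 0.1297]
tool_rot: [0.171, 0.985, 0.0, 0.0]
ft_force: [-0.3, 0.0, -1.0]
grip_width: 0.0533
grip_force: 22.0
from [0.6422 0.085  0.1297] tool shift mm [-0.1  0.5  6. ] tilt z [ 2.e-04  0.e+00 -1.e+00]
```

```bash
python3 -m pendant '[[[0,0.0005,0.003,0,0,0,0.45],[0,0,0.002,0,0,0,0.45],[0,0,0.001,0,0,0,0.45],[0,0,0,0,0,0,0.45],[0,0,0,0,0,0,0.45]]]'
python3 -m pendant '[[[0,0,0,0,0,0,1],[0,0,0,0,0,0,1],[0,0,0,0,0,0,1],[0,0,0,0,0,0,1],[0,0,0,0,0,0,1]]]'
python3 -m pendant '[[[0,0,-0.01,0,0,0,1],[0,0,-0.025,0,0,0,1],[0,0,-0.03,0,0,0,1],[0,0,-0.025,0,0,0,1],[0,0,-0.01,0,0,0,1]]]'
python3 -c "
from h import *
to(.4342,.3331,.22)"
```

```text
time: 24.78
position: [0.6425, 0.0854, 0.1238]
tool_rot: [0.171, 0.985, -0.0, 0.0]
ft_force: [-0.3, -0.8, 0.3]
grip_width: 0.0531
grip_force: 22.0
time: 25.4
position: [0.6424, 0.0855, 0.1235]
tool_rot: [0.171, 0.985, 0.0, 0.0]
ft_force: [-0.9, -0.1, -0.3]
grip_width: 0.0861
grip_force: 0.0
time: 26.02
position: [0.6434, 0.0855, 0.2261]
tool_rot: [0.171, 0.985, 0.0, 0.002]
ft_force: [0.4, -0.6, 0.3]
grip_width: 0.0872
grip_force: 0.0
from [0.6434 0.0855 0.2261] tool shift mm [280.4 162.6   5.2] tilt z [ 4.1e-03 -2.0e-04 -1.0e+00]
```

```bash
python3 -m pendant '[[[0.035,0.02,0,0,0,0,1],[0.035,0.02,0,0,0,0,1],[0.035,0.02,0,0,0,0,1],[0.035,0.02,0,0,0,0,1],[0.035,0.02,0,0,0,0,1]]]'
python3 -m pendant '[[[0.035,0.02,0,0,0,0,1],[0.035,0.02,0,0,0,0,1],[0.035,0.0225,0,0,0,0,1],[0,0,0.005,0,0,0,1],[0,0,0,0,0,0,1]]]' 30
python3 - <<'E'
from h import *
to(.4342,.3331,.159)
c=wrist();b=blobs(c["img"],(105,110,30),(130,255,255),800)
for x in b: print(x.round(1),plane(ray(c,x[:2]),.1675).round(4))
E
```

```text
time: 26.65
position: [0.51, 0.2394, 0.2232]
tool_rot: [0.171, 0.985, -0.0, -0.0]
ft_force: [0.8, 0.6, 0.0]
grip_width: 0.0865
grip_force: 0.0
time: 27.28
position: [0.4334, 0.3324, 0.218]
tool_rot: [0.171, 0.985, -0.001, -0.0]
ft_force: [-0.3, 0.8, 0.7]
grip_width: 0.087
grip_force: 0.0
from [0.4334 0.3324 0.218 ] tool shift mm [-0.6  1.  59. ] tilt z [-8.e-04 -1.e-03 -1.e+00]
[ 318.8  229.  4772. ] [0.4362 0.3307 0.1675]
```

```bash
python3 -m pendant '[[[-0.0015,0,0.016,0,0,0,1],[0,0,0.02,0,0,0,1],[0,0,0.015,0,0,0,1],[0,0,0.007,0,0,0,1],[0,0,0.001,0,0,0,1]]]'
python3 -m pendant '[[[0,0,0,0,0,0,0.45],[0,0,0,0,0,0,0.45],[0,0,0,0,0,0,0.45],[0,0,0,0,0,0,0.45],[0,0,0,0,0,0,0.45]]]' 30
python3 -m pendant '[[[0,0,0,0,0,0,0.45],[0,0,0,0,0,0,0.45],[0,0,0,0,0,0,0.45],[0,0,0,0,0,0,0.45],[0,0,0,0,0,0,0.45]]]' 30
python3 -m pendant '[[[0,0,-0.01,0,0,0,0.45],[0,0,-0.025,0,0,0,0.45],[0,0,-0.03,0,0,0,0.45],[0,0,-0.025,0,0,0,0.45],[0,0,-0.01,0,0,0,0.45]]]'
python3 -c "
from h import *
to(.6513,.2003,.259)"
```

```text
time: 27.95
position: [0.4349, 0.332, 0.1589]
tool_rot: [0.171, 0.985, -0.0, -0.0]
ft_force: [-1.1, -0.4, 0.4]
grip_width: 0.0868
grip_force: 0.0
time: 28.58
position: [0.4349, 0.3322, 0.1598]
tool_rot: [0.171, 0.985, -0.0, 0.0]
ft_force: [-0.5, -1.8, 2.5]
grip_width: 0.0531
grip_force: 30.0
time: 29.2
position: [0.435, 0.3322, 0.1598]
tool_rot: [0.171, 0.985, -0.0, 0.0]
ft_force: [-0.6, -2.0, 5.9]
grip_width: 0.0533
grip_force: 30.0
time: 29.82
position: [0.4354, 0.3329, 0.2608]
tool_rot: [0.171, 0.985, 0.001, 0.001]
ft_force: [0.1, -2.0, -3.4]
grip_width: 0.0534
grip_force: 30.0
from [0.4354 0.3329 0.2608] tool shift mm [-247.9  -52.1    2. ] tilt z [ 0.0022  0.0016 -1.    ]
```

```bash
python3 -m pendant '[[[-0.010,-0.002,0,0,0,0,0.45],[-0.022,-0.005,0,0,0,0,0.45],[-0.03,-0.006,0,0,0,0,0.45],[-0.03,-0.006,0,0,0,0,0.45],[-0.03,-0.006,0,0,0,0,0.45]]]'
python3 -m pendant '[[[-0.03,-0.006,0,0,0,0,0.45],[-0.03,-0.006,0,0,0,0,0.45],[-0.03,-0.006,0,0,0,0,0.45],[-0.024,-0.006,0,0,0,0,0.45],[-0.012,-0.003,0,0,0,0,0.45]]]'
python3 -m pendant '[[[0,0,0.01,0,0,0,0.45],[0,0,0.02,0,0,0,0.45],[0,0,0.025,0,0,0,0.45],[0,0,0.02,0,0,0,0.45],[0,0,0.01,0,0,0,0.45]]]'
python3 -m pendant '[[[0,0,0,0,0,0,0.45],[0,0,0,0,0,0,0.45],[0,0,0,0,0,0,0.45],[0,0,0,0,0,0,0.45],[0,0,0,0,0,0,0.45]]]'
python3 -c "
from h import *
to(.6513,.2003,.1628)"
```

```text
time: 30.45
position: [0.5431, 0.2657, 0.2579]
tool_rot: [0.172, 0.985, -0.001, -0.001]
ft_force: [-0.4, -0.0, -2.8]
grip_width: 0.0529
grip_force: 30.0
time: 31.08
position: [0.6525, 0.1973, 0.2576]
tool_rot: [0.172, 0.985, -0.001, -0.001]
ft_force: [-1.1, 0.1, -3.4]
grip_width: 0.0532
grip_force: 30.0
time: 31.7
position: [0.6487, 0.2003, 0.1723]
tool_rot: [0.171, 0.985, -0.001, -0.002]
ft_force: [0.2, 0.1, -3.5]
grip_width: 0.0536
grip_force: 30.0
time: 32.33
position: [0.651, 0.1998, 0.1749]
tool_rot: [0.171, 0.985, 0.0, 0.0]
ft_force: [-0.3, 0.4, -2.2]
grip_width: 0.0534
grip_force: 30.0
from [0.651  0.1998 0.1749] tool shift mm [-0.1  0.6 12.1] tilt z [ 6.e-04  1.e-04 -1.e+00]
```

```bash
python3 -m pendant '[[[0,0.0005,0.005,0,0,0,0.45],[0,0,0.004,0,0,0,0.45],[0,0,0.002,0,0,0,0.45],[0,0,0,0,0,0,0.45],[0,0,0,0,0,0,0.45]]]'
python3 -m pendant '[[[0,0,0.001,0,0,0,0.45],[0,0,0,0,0,0,0.45],[0,0,0,0,0,0,0.45],[0,0,0,0,0,0,0.45],[0,0,0,0,0,0,0.45]]]'
python3 -c "
from h import *
to(.6513,.2003,.1628)"
```

```text
time: 32.95
position: [0.6511, 0.2003, 0.1635]
tool_rot: [0.171, 0.985, 0.0, 0.0]
ft_force: [0.6, 0.4, -3.3]
grip_width: 0.0534
grip_force: 30.0
time: 33.58
position: [0.6513, 0.2003, 0.1628]
tool_rot: [0.171, 0.985, 0.0, 0.0]
ft_force: [0.0, -0.5, -0.0]
grip_width: 0.0532
grip_force: 30.0
from [0.6513 0.2003 0.1628] tool shift mm [-0.  0.  0.] tilt z [ 6.e-04  0.e+00 -1.e+00]
```

The weight is off, so the bottle is standing. I release, rise and back away for a check.

```bash
python3 -m pendant '[[[0,0,0,0,0,0,1],[0,0,0,0,0,0,1],[0,0,0,0,0,0,1],[0,0,0,0,0,0,1],[0,0,0,0,0,0,1]]]'
python3 -m pendant '[[[0,0,-0.01,0,0,0,1],[0,0,-0.02,0,0,0,1],[0,0,-0.025,0,0,0,1],[0,0,-0.025,0,0,0,1],[0,0,-0.015,0,0,0,1]]]'
python3 -m pendant '[[[0.045,0.035,0,0,0,0,1],[0.045,0.035,0,0,0,0,1],[0.045,0.035,0,0,0,0,1],[0.045,0.035,0,0,0,0,1],[0.045,0.035,0,0,0,0,1]]]'
python3 -m pendant '[[[0.03,0.035,0,0,0,0,1],[0.03,0.035,0,0,0,0,1],[0.02,0.02,0,0,0,0,1],[0,0,0,0,0,0,1],[0,0,0,0,0,0,1]]]'
python3 - <<'E'
from h import *
T=camera("top");S=camera("scene")
cv2.imwrite("pics/top9.png",T["img"][...,::-1]);cv2.imwrite("pics/scene9.png",S["img"][...,::-1])
bt,bs=blobs(T["img"],*BLUE),blobs(S["img"],*BLUE)
from scipy.spatial.transform import Rotation
def px(c,X):
    return cv2.projectPoints(np.array([X],float),cv2.Rodrigues(np.asarray(c["R"]))[0],np.asarray(c["t"],float),np.asarray(c["intrinsics"]),np.array([float(c["k1"]),0,0,0]))[0].ravel()
for n,X in(("50",(.6257,-.1448,.082)),("100",(.6345,-.0295,.0945)),("250",(.6427,.0855,.1325)),("500",(.6513,.2003,.1705))):
    a,b=near(bt,px(T,X)),near(bs,px(S,X));p,e=tri([ray(T,a[:2]),ray(S,b[:2])]);print(n,((p-X)*1000).round(1),"mm",round(e,4))
a,b=near(blobs(T["img"],*ORANGE),(318,209)),near(blobs(S["img"],*ORANGE),(322,201));print("plates",tri([ray(T,a[:2]),ray(S,b[:2])]))
E
```

```text
time: 34.2
position: [0.6511, 0.2003, 0.1626]
tool_rot: [0.171, 0.985, 0.0, 0.0]
ft_force: [0.3, -0.9, 0.6]
grip_width: 0.0859
grip_force: 0.0
time: 34.83
position: [0.6517, 0.2004, 0.2599]
tool_rot: [0.171, 0.985, 0.0, 0.001]
ft_force: [0.5, -0.5, -0.2]
grip_width: 0.0873
grip_force: 0.0
time: 35.45
position: [0.497, 0.4422, 0.2577]
tool_rot: [0.171, 0.985, -0.0, 0.0]
ft_force: [0.0, -0.4, 0.2]
grip_width: 0.0871
grip_force: 0.0
time: 36.08
position: [0.4534, 0.5518, 0.2573]
tool_rot: [0.171, 0.985, -0.001, 0.0]
ft_force: [-0.6, -0.6, 0.4]
grip_width: 0.0872
grip_force: 0.0
50 [0.1 0.6 4.6] mm 0.0003
100 [1.  1.8 1.1] mm 0.0002
250 [ 0.7  0.6 -0.8] mm 0.0005
500 [-0.5  0.8 -0.7] mm 0.0008
plates (array([0.44089992, 0.00976688, 0.03879516]), np.float64(2.2166449683171512e-05))
```

View pics/top9.png

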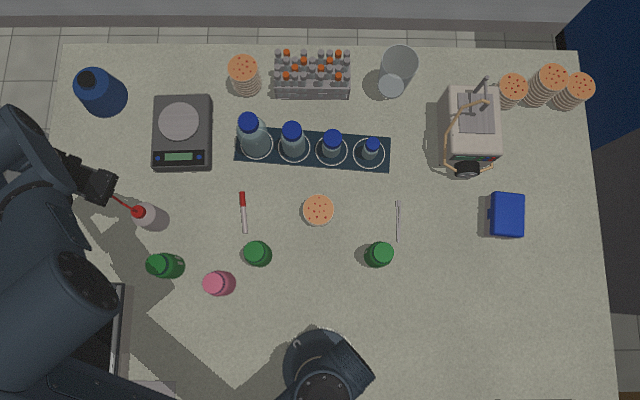

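View pics/scene9.png

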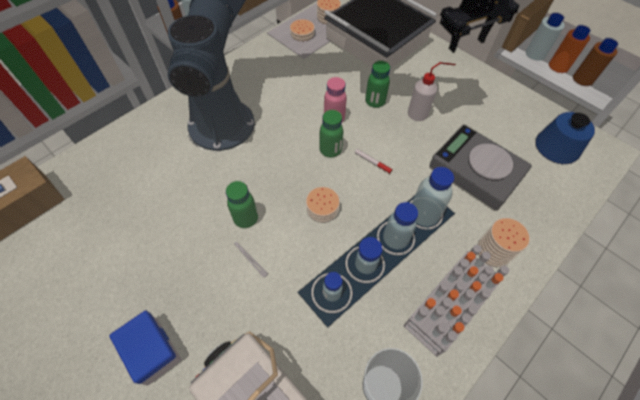

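Both views show the four bottles upright in their rings, within about 2 mm of centre. In the top view the caps are at (249,121), (291,130), (332,137) and (372,145). The plates have not moved and the gripper is clear.

```bash
python3 -c "
from rig import hand_in
print(hand_in())"
```

```text
the job is handed in; nothing more can be done
None
```

The job is handed in: from the dispenser's end the 50, 100, 250 and 500 ml bottles stand upright on the four rings, each about 2 mm or less from its centre by the last two-camera check, with the plates unmoved, at about 36 s of the 112 s allowed.

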